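# Tap the figure to the middle of the photo turntable

## Task

The little brass-headed wooden figure has been set down off-centre on the photo turntable, so it would swing out of the picture as it turns. With light taps or nudges of the fingertips or the outside of the fingers, bring it to the middle so that its whole foot stands inside the smallest printed ring, upright; do not grip, lift, tip or knock off the figure, do not shift the turntable, and leave the phone, glass, skittle and pencil tin where they are.

Things in the scene. Friction and masses are not known exactly. Their poses are not given: they have to be found in the camera images.
- figure: top-heavy figure on the turntable, 58 mm tall, round about z; origin at the centre of its underside. Dark wood foot: cylinder 34 mm in diameter, z 0 to 13 mm; body tapers to 14 mm at z 36; brass ball 24 mm in diameter centred at z 46. About 85 g, centre of mass at z 38. Pushed at the foot at 20 to 50 mm/s it slides upright and stops at once; pushed above z 20, or at 150 mm/s, it rocks and falls
- turntable: small round photo turntable, white plastic, 100 mm in diameter and 40 mm tall, 0.45 kg, loose on the mat on a rubber ring; origin at the centre of its underside. Motor off: the disc does not turn on the housing. A small black rocker switch on its side at -x; its yaw is arbitrary
- turntable_center (a point): centre of the disc, on its flat upper face, 40 mm above the turntable's underside. Disc 100 mm in diameter, no rim. Two thin black rings are printed about this point: 46 mm in diameter (the smallest; a centred foot has 6 mm to spare all round) and 78 mm; a dot marks the point
- mat: grey A2 cutting mat fixed to the table, 450 (x) by 600 (y) by 3 mm thick, on which everything here stands; origin at the centre of its underside
- phone_stand: bystander: phone lying long side level in an aluminium stand, one piece, camera side (-x) towards the turntable; about 150 mm long (y), 90 mm deep, 95 mm tall; origin under the stand's middle
- glass: bystander: empty drinking glass, 74 mm in diameter, 125 mm tall; origin at the centre of its underside
- skittle: bystander: plain light-wood skittle standing on the mat, 44 mm in diameter, 92 mm tall; origin at the centre of its underside
- pencil_tin: bystander: flat open steel tin with pencils, 75 (x) by 185 (y) by 28 mm; origin at the centre of its underside
There are look-alikes about, which are no part of the job. What is shaped like the turntable but pink or red is not meant.

How it is judged:
At the end, for the whole second after the job is handed in: The figure stands still and upright (within 3.4 degrees) on the turntable's disc with its foot wholly inside the smallest ring (its centre within 6 mm of the disc's centre); the turntable is within 12 mm, and the phone stand, glass, skittle and pencil tin within 15 mm, of where they were (horizontal distance between figure and turntable_center below 0.006 m and z of figure in the frame of turntable_center between -0.002 and 0.002 m and angle between figure's own z axis and vertical below 0.06 rad and linear speed of figure below 0.01 m/s and distance of turntable from where it was at the start of the episode below 0.012 m and angle between turntable's own z axis and vertical below 0.03 rad and distance of each of phone_stand, glass, skittle, pencil_tin from where it was at the start of the episode below 0.015 m); the robot touches nothing.
It fails at once if the figure tips more than 20 degrees (angle between figure's own z axis and vertical above 0.35 rad).
It fails at once if the figure is lifted off the disc (underside's centre more than 10 mm above it) (z of figure in the frame of turntable_center above 0.01 m).
It fails at once if the figure is knocked off the disc (z of figure in the frame of turntable_center below -0.01 m or horizontal distance between figure and turntable_center above 0.048 m).
It fails at once if the figure is gripped or struck: the fingers load it with more than 8 N (contact force between the fingers and figure above 8 N).
It fails at once if the turntable is shifted more than 12 mm, or a bystander (phone stand, glass, skittle, pencil tin) more than 15 mm (distance of turntable from where it was at the start of the episode above 0.012 m or distance of any of phone_stand, glass, skittle, pencil_tin from where it was at the start of the episode above 0.015 m).
It also fails if it takes over 58 s, if anything falls off the work surface, if the arm or the gripper's body presses on something with over 40 N, if the wrist force passes 120 N, or if a joint passes its speed limit or range.

## Robot

A 7-joint arm with a two-finger parallel gripper is mounted at the origin on the work surface. World frame = base frame: x ahead of the robot, y to its left, z up, the work surface at z = 0. Lengths are in m, angles in rad, forces in N, time in s.
With the tool pointing down it reaches from about 0.35 to 0.9 m from the base axis. Payload 8.1 kg.
Tool frame: the origin (TCP) lies between the finger pads; the fingertips stand ahead of it and the grasp point (between the pads) is the TCP (arm.nose_length is the z of the fingertips in the tool frame, in m); z points along the fingers, y is the line along which they close (so a half turn about z gives the same grasp; the last joint's range is limited). The gripper opens to 92 mm and grips with 3 to 60 N. Pads are 19 mm wide; open, the fingers measure 130 mm over their backs; the gripper's body (75 mm by 190 mm) begins 47 mm behind the grasp point.
Start: joints at [1.1, 0.434, 0.025, 1.573, -0.012, 1.134, -0.075], TCP at [0.225, -0.583, 0.246] pointing down, gripper open.
Joint ranges: [-2.62, 2.62], [-0.44, 2.09], [-1.27, 1.32], [0.08, 2.57], [-1.32, 4.46], [0.12, 2], [-2.74, 2.74]. Speed limits (rad/s): [2.22, 2.22, 3.01, 3.01, 3.14, 3.14, 3.14].

## Interface

Orientations are given as a rotation vector (axis times angle).
In Python, from cell import sensors, optics, arm gives the robot as it stands.
- The arm moves only by the tool arm_command, never from a script. Its argument "deltas" is one flat list of numbers, 7 for each row, row after row: the turn, a rotation vector about the world's x, y, z as a fraction of full scale, then the shift along the world's x, y, z as a fraction of full scale, then the finger opening in mm, from 0 to 91.8. In form: [wx, wy, wz, dx, dy, dz, fingers, wx, wy, wz, dx, dy, dz, fingers, ...]. A call has 1 to 20 rows; each row is the pose to reach, as a shift and turn from the pose commanded when the call began; what a row does not reach only later rows make up. Full scale, the value 1, is 1 m for a shift and 90 degrees for a turn. A row lasts 1/10 s, in which the tool goes at most 50 mm and 8.59 degrees, less where a joint would pass 70% of its speed; a pose out of reach is approached as far as the arm can. A call with a number of a shift or a turn outside -1 to 1 is refused whole. A call with a gripper value outside its range is refused whole. The fingers move at their own pace and stop on an object; "force" is the grip in N (left out, the last holds). Time passes only in rows, so rows that repeat a pose let the fingers close. It gives the time, the measured TCP pose, the force, the opening and the grip force at its end, in the units of the state.
- sensors.observe(): the state, without advancing time (a new reading comes with each control period).
- optics.get_image(name): name is "scene" or "top" or "wrist"; returns the picture (420x560x3 uint8, blue, green, red); there is no depth.
- optics.calibration(name): a dict with "camera_matrix" (3x3 intrinsics, pixels), "rvec" (rotation vector, rad) and "tvec" (3), from world to camera coordinates, as OpenCV has them. Camera axes: x right, y down, z forward; pixel columns grow to the right and rows downward; lengths in m; the calibration is good to about 2 mm. A picture is of the moment at which its call begins: read the wrist's pose just before it. calibration takes no time and is no camera call; for the wrist camera it gives the pose at the moment of the call.
- arm.sign_off(): hands the job in; it is judged then, once.
The state is a dict: "clock": time; "joints": joint angles; "dq": joint speeds; "joint_efforts": joint torques, N m; "position": TCP position; "ee_rot": TCP orientation; "force": force on the tool from outside, world axes, zero at the start; "ft_torque": the same for the moment, N m; "width": opening from 0.0 (shut) to 1.0 (fully open); "gripper_force": force on a finger pad.
Only numpy, scipy, OpenCV 4.12 (cv2) and the standard library are available. Lean on these libraries where they do the work, as an engineer would, in place of code of your own. Each camera call takes 0.05 s, during which the arm holds its last target. There are 200 camera calls.

## Working session

There is one attempt and no reset: what is moved stays moved. The work goes in short steps, Python scripts to look and compute and a tool call to move; the robot and the scene stay as the last step left them, time stands still between calls to the robot, and variables do not carry over. Pictures are saved under pics/ and viewed, at most 10 in all, crops included, and the job is handed in when it is done.

Besides the shell and the picture viewer there is one more tool, called by a JSON object that holds its "fn" and its "kwargs", one argument or row to a line. arm_command: Moves the arm, as the interface text tells. Its arguments: {"type":"object","properties":{"deltas":{"type":"array","items":{"type":"number"}},"force":{"type":"number"}},"required":["deltas"]}

```bash
mkdir -p pics; python3 - <<'E'
from cell import sensors, optics, arm
import cv2
for n in("scene","top"):
    cv2.imwrite(f"pics/{n}0.png",optics.get_image(n)); c=optics.calibration(n); print(n,{k:v.round(4).tolist() if hasattr(v,'round') else v for k,v in c.items()})
print(arm.nose_length); print(sensors.observe())
E
```

```text
scene {'camera_matrix': [[380.3364, 0.0, 271.1091], [0.0, 380.3364, 215.1621], [0.0, 0.0, 1.0]], 'rvec': [2.0642, 1.4431, -0.514], 'tvec': [-0.2246, -0.3258, 1.1916]}
top {'camera_matrix': [[534.2377, 0.0, 288.3715], [0.0, 534.2377, 214.7541], [0.0, 0.0, 1.0]], 'rvec': [2.1965, -2.1753, 0.0584], 'tvec': [0.0344, 0.5322, 1.3506]}
0.019
{'clock': 0.1, 'joints': array([ 1.1004272 ,  0.43515425,  0.0249965 ,  1.57401014, -0.01161975,
        1.13404017, -0.07511591]), 'dq': array([ 9.02457286e-04, -2.14271123e-03,  6.04130649e-04, -1.70113002e-03,
        7.99059633e-05,  1.25422981e-03, -1.91046444e-05]), 'joint_efforts': array([ 3.33497417e-03, -6.69122028e+01,  9.88042429e-01, -3.15143681e+01,
       -6.06117421e-02,  3.73780704e-02,  5.72424983e-05]), 'position': array([ 0.22449261, -0.58280918,  0.24502156]), 'ee_rot': array([-3.08727079e+00, -5.74004969e-01,  6.11822554e-04]), 'force': array([ 0.01158788, -0.22622328,  0.77492625]), 'ft_torque': array([ 0.07863034, -0.00400287,  0.02473146]), 'gripper_force': 0.0, 'width': 1.0007896850715476}
```

View pics/scene0.png

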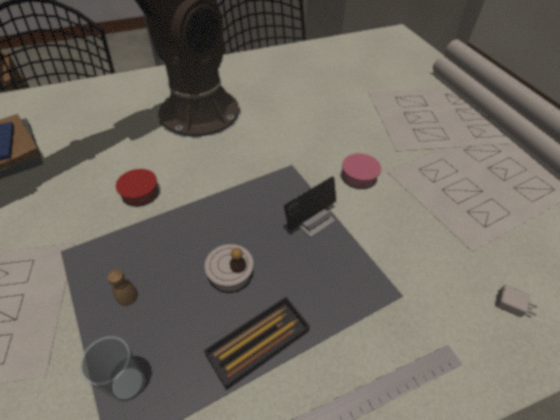

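View pics/top0.png

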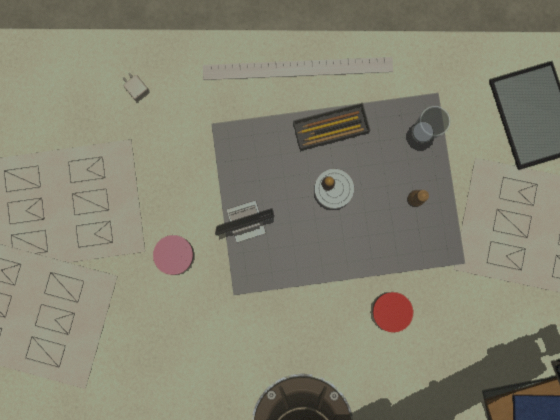

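The scene shows the white turntable at about (229,267), with the figure's ball at (237,254). In the top view the disc is at (334,189) and the figure at (329,184). The phone is at (245,222), the tin at (332,128), the glass at (428,125) and the skittle at (420,197).

```bash
cat > h.py <<'E'
import numpy as np, cv2
from cell import sensors, optics, arm
def back(c,uv,z):
    K=c["camera_matrix"];R=cv2.Rodrigues(np.array(c["rvec"],float))[0];t=np.array(c["tvec"],float).ravel()
    d=R.T@np.linalg.inv(K)@np.array([uv[0],uv[1],1.]);o=-R.T@t
    return o+d*(z-o[2])/d[2]
def proj(c,P): return cv2.projectPoints(np.array(P,float).reshape(-1,3),np.array(c["rvec"],float),np.array(c["tvec"],float),np.array(c["camera_matrix"]),None)[0].reshape(-1,2)
E
python3 - <<'E'
from h import *
c=optics.calibration("top")
for n,uv,z in[("disc",(334,189),.043),("ball",(329,183),.089),("phone",(245,222),.05),("tin",(332,128),.03),("glassbase",(424,132),.003),("skittle",(421,197),.08),("pink",(174,255),.04),("red",(393,312),.04)]: print(n,back(c,uv,z).round(3))
a=cv2.imread("pics/top0.png")[155:225,295:375];b=cv2.imread("pics/scene0.png")[235:300,190:270]
cv2.imwrite("pics/crop0.png",np.hstack([cv2.resize(a,(400,350),interpolation=2),cv2.resize(b,(400,350),interpolation=2)]))
w=optics.calibration("wrist");R=cv2.Rodrigues(np.array(w["rvec"]))[0]
print("wrist cam",-R.T@np.ravel(w["tvec"]),R.round(2).tolist(),w["camera_matrix"])
E
```

```text
disc [ 0.596 -0.075  0.043]
ball [ 0.606 -0.059  0.089]
phone [0.511 0.147 0.05 ]
tin [ 0.754 -0.07   0.03 ]
glassbase [ 0.752 -0.311  0.003]
skittle [ 0.574 -0.284  0.08 ]
pink [0.427 0.325 0.04 ]
red [ 0.291 -0.223  0.04 ]
wrist cam [ 0.29757175 -0.55598003  0.38387531] [[0.36, -0.93, -0.0], [-0.89, -0.35, 0.29], [-0.27, -0.1, -0.96]] [[289.1482085    0.         281.65022655]
 [  0.         289.1482085  211.13153381]
 [  0.           0.           1.        ]]
```

View pics/crop0.png

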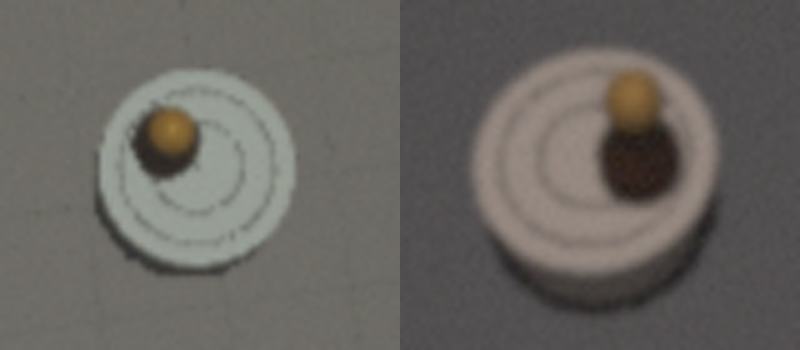

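The crop shows the disc centre at top pixel (334.4,188.6) and the foot at about (328,184.4), so the figure is roughly 20 mm off towards +x+y. I'll move above it for a wrist view, turning the tool x axis to about the offset direction.

{"fn": "arm_command", "kwargs": {
  "deltas": [0,0,0.05,0.03,0.04,0,91.8,0,0,0.1,0.06,0.08,0,91.8,0,0,0.15,0.09,0.12,0,91.8,0,0,0.2,0.12,0.16,0,91.8,0,0,0.25,0.15,0.2,0,91.8,0,0,0.3,0.18,0.24,0,91.8,0,0,0.35,0.21,0.28,0,91.8,0,0,0.4,0.24,0.32,0,91.8,0,0,0.44,0.27,0.36,0,91.8,0,0,0.44,0.3,0.4,0,91.8,0,0,0.44,0.33,0.45,0,91.8,0,0,0.44,0.36,0.49,0,91.8,0,0,0.44,0.37,0.51,0,91.8,0,0,0.44,0.37,0.51,-0.02,91.8,0,0,0.44,0.37,0.51,-0.04,91.8,0,0,0.44,0.37,0.51,-0.04,91.8,0,0,0.44,0.37,0.51,-0.04,91.8]
}}

```text
clock: 1.8
position: [0.5944, -0.0734, 0.2057]
ee_rot: [-2.711, -1.586, 0.001]
force: [0.6, -0.5, 0.6]
width: 1.002
gripper_force: 0.0
```

```bash
python3 - <<'E'
from h import *
import pickle
c=optics.calibration("wrist");i=optics.get_image("wrist");cv2.imwrite("pics/w1.png",i);pickle.dump(c,open("w1.pkl","wb"))
s=sensors.observe();print(s["clock"],s["position"],cv2.Rodrigues(s["ee_rot"])[0].round(3).tolist(),s["joints"].round(2),s["width"])
E
```

```text
1.85 [ 0.59490963 -0.07344132  0.20640146] [[0.49, 0.872, 0.0], [0.872, -0.49, 0.0], [0.0, 0.0, -1.0]] [ 0.26  0.45 -0.33  1.67  0.16  1.05 -0.63] 1.002393224187253
```

View pics/w1.png

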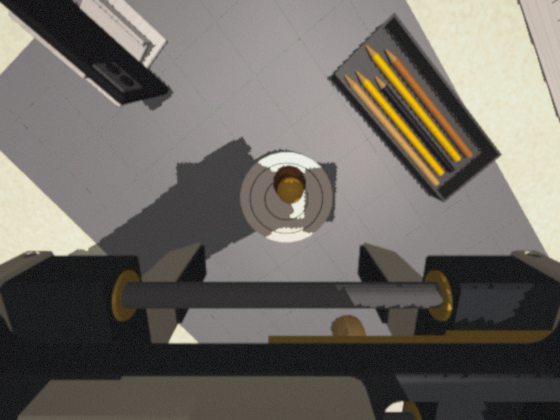

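The wrist picture shows the disc centred near (287,197) and the foot near (290,181), with the ball over it at (290,189).

```bash
cat >> h.py <<'E'
def overlay(i,c,D,F,name,s=6):
    th=np.linspace(0,2*np.pi,200)
    circ=lambda P,r,z:proj(c,np.c_[P[0]+r*np.cos(th),P[1]+r*np.sin(th),0*th+z])
    u,v=(proj(c,[[D[0],D[1],.043]])[0]-[50,47]).astype(int);u=max(u,0);v=max(v,0)
    a=cv2.resize(i[v:v+95,u:u+100],None,fx=s,fy=s,interpolation=cv2.INTER_CUBIC);a=cv2.convertScaleAbs(a,alpha=1.4)
    for P,r,z,col in[(D,.05,.043,(0,0,255)),(D,.023,.043,(0,255,0)),(D,.039,.043,(0,255,0)),(F,.017,.056,(255,0,255)),(F,.012,.089,(255,255,0))]:
        cv2.polylines(a,[np.int32((circ(P,r,z)-[u,v]+.5)*s)],True,col,1)
    cv2.imwrite(name,a)
E
python3 - <<'E'
from h import *
import pickle
c=pickle.load(open("w1.pkl","rb"));i=cv2.imread("pics/w1.png")
D=back(c,(287,197),.043);F=back(c,(290,182),.056);B=back(c,(290,188.5),.089)
print(D,F,B)
overlay(i,c,D,(F+B)/2,"pics/o1.png")
E
```

```text
[ 0.6015591  -0.07399269  0.043     ] [ 0.61313357 -0.0589382   0.056     ] [ 0.61257203 -0.05816653  0.089     ]
```

View pics/o1.png

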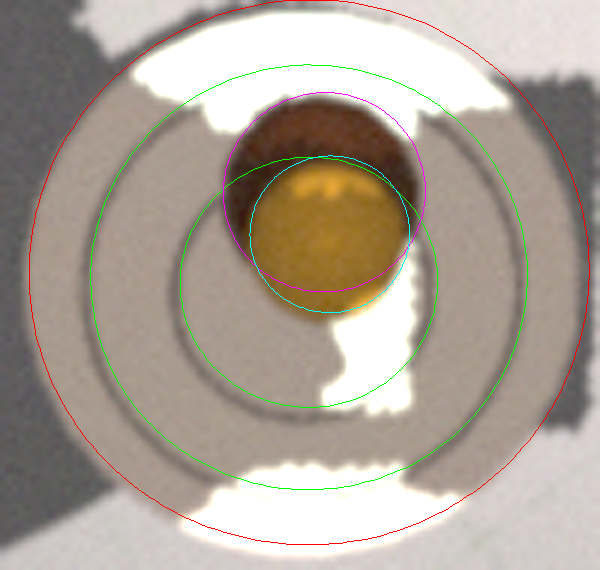

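{"fn": "arm_command", "kwargs": {
  "deltas": [0,0,-0.03,0.02,0.023,0,0,0,0,-0.063,0.039,0.046,0,0,0,0,-0.063,0.039,0.046,0,0,0,0,-0.063,0.039,0.046,0,0,0,0,-0.063,0.039,0.046,0,0,0,0,-0.063,0.039,0.046,0,0,0,0,-0.063,0.039,0.046,0,0,0,0,-0.063,0.039,0.046,0,0,0,0,-0.063,0.039,0.046,0,0,0,0,-0.063,0.039,0.046,0,0,0,0,-0.063,0.039,0.046,-0.02,0,0,0,-0.063,0.039,0.046,-0.04,0,0,0,-0.063,0.039,0.046,-0.06,0,0,0,-0.063,0.039,0.046,-0.08,0,0,0,-0.063,0.039,0.046,-0.09,0,0,0,-0.063,0.039,0.046,-0.1,0,0,0,-0.063,0.039,0.046,-0.1,0,0,0,-0.063,0.039,0.046,-0.1,0],
  "force": 5
}}

```text
clock: 3.65
position: [0.6341, -0.0272, 0.1063]
ee_rot: [2.786, 1.45, 0.001]
force: [0.1, -0.3, 1.0]
width: 0.009
gripper_force: 0.0
```

```bash
python3 - <<'E'
from h import *
cs=[optics.calibration(n) for n in("wrist","scene")];im=[optics.get_image(n) for n in("wrist","scene")]
s=sensors.observe();print(s["clock"],s["position"],cv2.Rodrigues(s["ee_rot"])[0].round(3)[:,0],s["width"],s["force"])
cv2.imwrite("pics/c2.png",np.hstack([cv2.resize(im[0][80:360,100:460],(450,350)),cv2.resize(im[1][210:310,180:280],(350,350),interpolation=2)]))
E
```

```text
3.75 [ 0.63433588 -0.02717056  0.10669404] [0.574 0.819 0.001] 0.003503598717931108 [0.36707771 0.28309168 0.91950852]
```

View pics/c2.png

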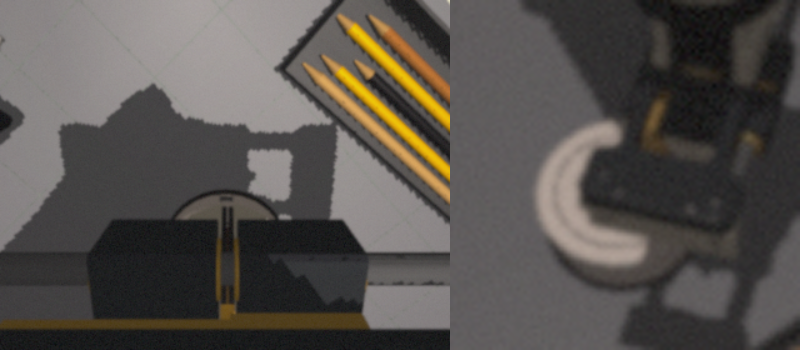

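The closed fingers are over the outer part of the disc on the +x+y side of the figure, and clear of it. I'll lower them, push about 26 mm slowly, then back off to look.

{"fn": "arm_command", "kwargs": {
  "deltas": [0,0,0,0,0,-0.01,0,0,0,0,0,0,-0.02,0,0,0,0,0,0,-0.03,0,0,0,0,0,0,-0.038,0,0,0,0,0,0,-0.038,0,0,0,0,0,0,-0.038,0,0,0,0,-0.0015,-0.002,-0.038,0,0,0,0,-0.003,-0.004,-0.038,0,0,0,0,-0.0042,-0.006,-0.038,0,0,0,0,-0.0056,-0.008,-0.038,0,0,0,0,-0.007,-0.01,-0.038,0,0,0,0,-0.0084,-0.012,-0.038,0,0,0,0,-0.0098,-0.014,-0.038,0,0,0,0,-0.0112,-0.016,-0.038,0,0,0,0,-0.0126,-0.018,-0.038,0,0,0,0,-0.014,-0.02,-0.038,0,0,0,0,-0.0149,-0.0213,-0.038,0,0,0,0,-0.0149,-0.0213,-0.038,0]
}}

```text
clock: 5.55
position: [0.6187, -0.0488, 0.0678]
ee_rot: [2.787, 1.45, -0.0]
force: [1.1, -0.2, 1.5]
width: 0.001
gripper_force: 0.4
```

{"fn": "arm_command", "kwargs": {
  "deltas": [0,0,0,0.002,0.003,0,0,0,0,0,0.005,0.007,0,0,0,0,0,0.009,0.013,0,0,0,0,0,0.014,0.02,0,0,0,0,0,0.017,0.024,0,0,0,0,0,0.017,0.024,0.04,0,0,0,0,0.017,0.024,0.08,91.8,0,0,0,0.01,0,0.12,91.8,0,0,0,-0.01,-0.02,0.138,91.8,0,0,0,-0.025,-0.025,0.138,91.8,0,0,0,-0.025,-0.025,0.138,91.8,0,0,0,-0.025,-0.025,0.138,91.8,0,0,0,-0.025,-0.025,0.138,91.8,0,0,0,-0.025,-0.025,0.138,91.8,0,0,0,-0.025,-0.025,0.138,91.8]
}}

```text
clock: 7.05
position: [0.5941, -0.0729, 0.2052]
ee_rot: [-2.786, -1.452, 0.001]
force: [-0.6, 0.2, -0.5]
width: 0.739
gripper_force: 0.0
```

```bash
python3 - <<'E'
from h import *
import pickle
c=optics.calibration("wrist");i=optics.get_image("wrist");cv2.imwrite("pics/w3.png",i);pickle.dump(c,open("w3.pkl","wb"))
s=sensors.observe();print(s["clock"],s["position"],s["force"])
D=[.6004,-.0753];print(proj(c,[D+[.043],[.603,-.071,.056]]))
overlay(i,c,D,[.603,-.071],"pics/o3.png")
E
```

```text
7.1 [ 0.59402301 -0.07302572  0.2053168 ] [ 0.33444759 -1.14585095  0.28496885]
[[286.97812278 198.45968023]
 [286.89052575 196.79848552]]
```

View pics/o3.png

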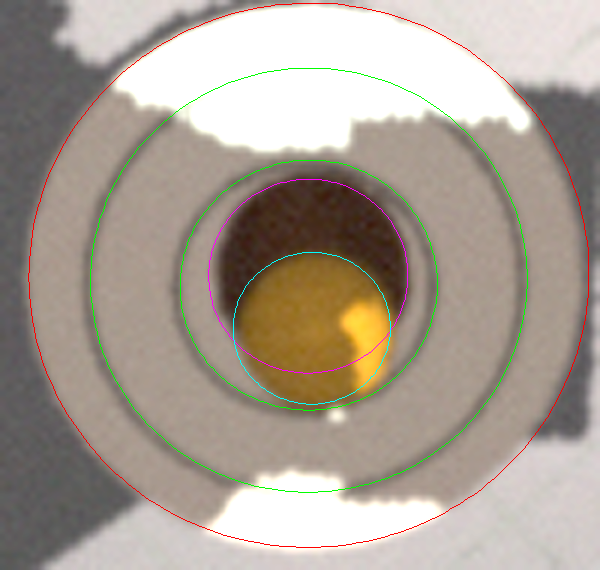

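The foot is now about 5–6 mm off centre along the same line, and it moved as predicted. I'll repeat the push with about 6 mm more travel.

{"fn": "arm_command", "kwargs": {
  "deltas": [0,0,0,0.02,0.023,0,0,0,0,0,0.04,0.046,0,0,0,0,0,0.04,0.046,0,0,0,0,0,0.04,0.046,0,0,0,0,0,0.04,0.046,0,0,0,0,0,0.04,0.046,0,0,0,0,0,0.04,0.046,0,0,0,0,0,0.04,0.046,0,0,0,0,0,0.04,0.046,0,0,0,0,0,0.04,0.046,-0.03,0,0,0,0,0.04,0.046,-0.06,0,0,0,0,0.04,0.046,-0.09,0,0,0,0,0.04,0.046,-0.11,0,0,0,0,0.04,0.046,-0.125,0,0,0,0,0.04,0.046,-0.137,0,0,0,0,0.04,0.046,-0.137,0,0,0,0,0.04,0.046,-0.137,0]
}}

```text
clock: 8.8
position: [0.6343, -0.0275, 0.0693]
ee_rot: [2.786, 1.45, 0.001]
force: [0.3, -0.0, -0.1]
width: 0.004
gripper_force: 0.0
```

{"fn": "arm_command", "kwargs": {
  "deltas": [0,0,0,-0.0015,-0.0021,0,0,0,0,0,-0.003,-0.0042,0,0,0,0,0,-0.0045,-0.0064,0,0,0,0,0,-0.006,-0.0086,0,0,0,0,0,-0.0075,-0.0107,0,0,0,0,0,-0.009,-0.0129,0,0,0,0,0,-0.0105,-0.015,0,0,0,0,0,-0.012,-0.0171,0,0,0,0,0,-0.0134,-0.0191,0,0,0,0,0,-0.0147,-0.021,0,0,0,0,0,-0.016,-0.0229,0,0,0,0,0,-0.0173,-0.0247,0,0,0,0,0,-0.0186,-0.0266,0,0,0,0,0,-0.0186,-0.0266,0,0,0,0,0,-0.0186,-0.0266,0,0]
}}

```text
clock: 10.3
position: [0.6151, -0.0543, 0.0687]
ee_rot: [2.787, 1.45, -0.0]
force: [-0.4, -0.2, -0.1]
width: 0.005
gripper_force: 0.0
```

{"fn": "arm_command", "kwargs": {
  "deltas": [0,0,0,0.002,0.003,0,0,0,0,0,0.005,0.007,0,0,0,0,0,0.009,0.013,0,0,0,0,0,0.014,0.02,0,0,0,0,0,0.018,0.026,0,0,0,0,0,0.018,0.026,0.04,0,0,0,0,0.018,0.026,0.08,91.8,0,0,0,0.01,0,0.12,91.8,0,0,0,-0.01,-0.02,0.138,91.8,0,0,0,-0.021,-0.019,0.138,91.8,0,0,0,-0.021,-0.019,0.138,91.8,0,0,0,-0.021,-0.019,0.138,91.8,0,0,0,-0.021,-0.019,0.138,91.8,0,0,0,-0.021,-0.019,0.138,91.8]
}}

```text
clock: 11.7
position: [0.5944, -0.0722, 0.2058]
ee_rot: [-2.785, -1.452, 0.001]
force: [0.1, 0.7, -0.1]
width: 0.648
gripper_force: 0.0
```

```bash
python3 - <<'E'
from h import *
c=optics.calibration("wrist");i=optics.get_image("wrist")
s=sensors.observe();print(s["clock"],s["position"],s["force"])
D=[.6004,-.0762];overlay(i,c,D,D,"pics/o4.png")
E
```

```text
11.75 [ 0.59443569 -0.07237347  0.20594505] [0.36913686 0.15517143 0.03321626]
```

View pics/o4.png

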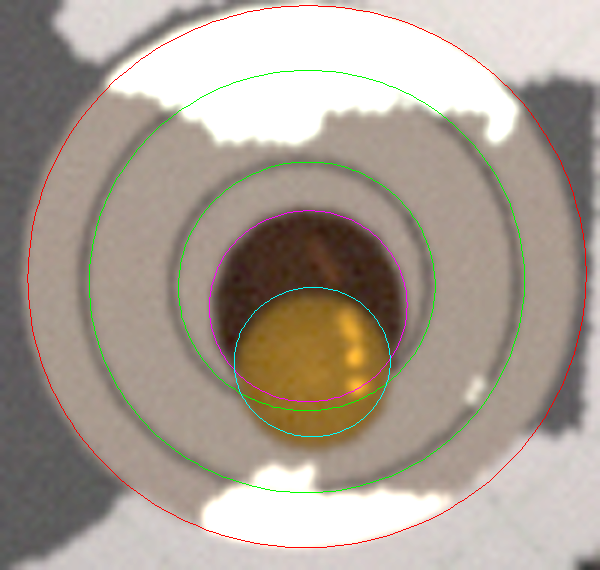

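The overlay shows the foot within about 1–2 mm of the disc centre, upright, with the smallest ring clear around it. The arm is clear of everything.

```bash
python3 -c "
from cell import arm;print(arm.sign_off())"
```

```text
the job is handed in; nothing more can be done
None
```

The figure was nudged to within about 1–2 mm of the disc's centre, upright inside the smallest ring, and the job was handed in at about 12 s of robot time; hand-in returned no verdict, and I did not re-measure the bystanders at the end.

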